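Uncouple the tongue on the coupling test stand and hold it up off the ball

ROBOT

A 6-joint arm with a two-finger parallel gripper is mounted at the origin on a cart in front of the work surface, level with it; the furniture and walls round the work are solid. World frame = base frame: x ahead of the robot, y to its left, z up, the work surface at z = 0. Lengths are in m, angles in rad, forces in N, time in s.
With the tool pointing down it reaches from about 0.225 to 0.875 m from the base axis. Payload 3.4 kg.
Tool frame: the origin (TCP) lies between the finger pads; the fingertips stand 22 mm ahead of it and the grasp point (between the pads) lies 3 mm ahead of it (manip.finger_overhang is the distance from the TCP to the fingertips, in m); z points along the fingers, y is the line along which they close (so a half turn about z gives the same grasp; the last joint's range is limited). The gripper opens to 85 mm and grips with 20 to 120 N. Pads are 22 mm wide; open, the fingers measure 114 mm over their backs; the gripper's body (76 mm by 85 mm) begins 54 mm behind the grasp point. The pads swing forward as they close: fully open they stand 13 mm farther back than shut.
Start: joints at [1.201, 0.276, 1.505, -0, 1.361, -0.121], TCP at [0.142, 0.557, 0.253] pointing down, gripper open.
Joint ranges: [-2.89, 2.89], [-0.75, 2.08], [0.22, 2.7], [-1.18, 4.32], [0.11, 2.71], [-2.7, 2.7]. Speed limits (rad/s): [2.57, 2.57, 3.14, 3.14, 3.14, 3.14].

INTERFACE

Orientations are given as a unit quaternion [w, x, y, z].
In Python, from rig import get_state, eyes, order, manip gives the robot as it stands.
- The arm moves only by the tool drive_tool, never from a script. Its argument "rows" is a list of rows, each a list of 4 numbers: the shift along the tool's x, y, z in units of 25 mm (1.0 is 25 mm), then the turn about the tool's z in units of 6 degrees (1.0 is 6 degrees). A call has exactly 8 rows; each row is the pose to reach, as a shift and turn from the pose commanded when the call began, along the tool's axes at that moment; what a row does not reach only later rows make up. A row lasts 1/12 s, in which the tool goes at most 41.7 mm and 7.16 degrees, less where a joint would pass 70% of its speed; a pose out of reach is approached as far as the arm can. A call with a gripper value outside its range is refused whole. "grip" is the finger opening in mm, from 0 to 85.4, set as the call begins (left out, the last holds). The fingers move at their own pace and stop on an object; "newtons" is the grip in N (left out, the last holds). Time passes only in rows, so rows that repeat a pose let the fingers close, or fill a call up. It gives the time, the measured TCP pose, the force, the opening and the grip force at its end, in the units of the state.
- get_state(): the state, without advancing time (a new reading comes with each control period).
- eyes.get_image(name): name is "scene" or "top" or "wrist"; returns (picture, depth): 480x640x3 uint8, red, green, blue; 480x640 float32, m along the optical axis (not along the pixel's ray), 0 where there is no reading.
- eyes.camera_info(name): a dict with "fx", "fy", "cx", "cy" (pixels), "dist" ([k1, k2, p1, p2, k3] as OpenCV has them; the pictures are not rectified), "R" (3x3) and "t" (3): a world point X has camera coordinates R X + t. Camera axes: x right, y down, z forward; pixel columns grow to the right and rows downward; lengths in m; the calibration is good to about 2 mm. A picture is of the moment at which its call begins: read the wrist's pose just before it. camera_info takes no time and is no camera call; for the wrist camera it gives the pose at the moment of the call.
- order.sign_off(): hands the job in; it is judged then, once.
The state is a dict: "clock": time; "qpos": joint angles; "qd": joint speeds; "effort": joint torques, N m; "position": TCP position; "ee_rot": TCP orientation; "contact_force": force on the tool from outside, world axes, zero at the start; "moment": the same for the moment, N m; "width": finger opening in m; "gripper_force": force on a finger pad.
Only numpy, scipy, OpenCV 4.12 (cv2) and the standard library are available. Lean on these libraries where they do the work, as an engineer would, in place of code of your own. Each camera call takes 0.05 s, during which the arm holds its last target. There are 200 camera calls.

TASK

I want to measure the wear of the ball on the coupling test stand with the caliper, so please open the coupling for me: draw the red-headed safety pin up out of the latch and put it in the wooden tray, then pull the black latch handle sideways, away from the coupler, to its stop against the spring and, keeping it pulled, lift the blue tongue off the ball by that handle. Finish while holding the tongue up by the latch handle, quite still, with at least 30 mm of free air between the coupler's mouth and the top of the ball, so that the jaws get in. Leave everything else on the bench where it lies.

Things in the scene. Friction and masses are not known exactly. Their poses are not given: they have to be found in the camera images.
- stand: coupling test stand, fixed: grey base plate 360x120x12 mm, a 50 mm steel ball on a neck near one end, a two-cheek hinge bracket at the other. Origin: on the bench top right under the ball. z up; x points along the tongue from the ball to the hinge (240 mm away); the latch is on its -y side. Ball centre 85 mm above the bench
- ball_top (a point): top of the 50 mm ball, 110 mm above the bench; axes as the stand's
- tongue (a joint): angle of the tongue about its hinge, rad: 0 = down, coupler on the ball; grows as the coupler end rises, stop at 0.62. Blue 38 mm square tube carrying a steel coupler cup 68 mm across (rim lip 80 mm) over the ball, its top 119 mm above the bench, grease nipple 129 mm. With the latch about 0.7 kg, 4 N at the handle; falls back if let go
- tongue_hinge (a point): on the hinge axis of the tongue, 92 mm above the bench; the hinge axis is the stand's y axis. This point's axes turn with the tongue
- coupler_mouth (a point): centre of the coupler's mouth (lower rim). Tongue down: on the ball's axis, 65 mm above the bench, 45 mm below the ball's top; 240 mm from the hinge. At a tongue angle of 0.40 rad it is about 50 mm above the ball's top
- latch (a joint): travel of the spring latch out of the coupler, m: 0 = home (its flat bolt reaches under the ball and locks the coupler down), 0.020 = at its stop; clear of the ball from 0.015. The spring pushes it home with 6 N at 0, 11 N at the stop; it springs back if let go. With the safety pin in it moves only 1 mm. It slides along the stand's -y and rises with the tongue
- latch_handle (a point): centre of the latch's black T handle: a round bar 14 mm thick, 56 mm long (end beads 19 mm thick) lying along the stand's x, on an upright stem 16x8 mm. Latch home, tongue down: at x 0, y -105 mm, 114 mm above the bench in the stand's frame, 64 mm of air to the coupler cup. These axes turn with the tongue
- safety_pin: safety pin, 56 mm long: steel shank 8 mm thick, 22.5 mm below the origin; 20 mm shoulder disc 3 mm thick; red round head 16 mm thick, 3 to 33 mm above it. Origin: under the shoulder, z up the pin. At the start upright in the latch's guide block, shoulder on its flat top (74 mm above the bench, 46 mm wide), at x 0, y -55 mm in the stand's frame; draws straight up, loosely. 40 g
- wood_tray: old wooden tray, 106 mm along its x, 130 mm along its y, 52 mm tall, fixed; open on top, inside 88x114 mm, floor 6 mm above the bench. Origin: centre of its underside
- caliper: digital caliper lying flat, 64x200x13 mm; a bystander, to be left alone
- wrench: combination wrench lying flat, 188x33x8 mm; a bystander, to be left alone
- screwdriver: screwdriver with a red handle lying flat, 26x158x23 mm; a bystander, to be left alone
- ring_gauge: black ring gauge lying flat, 58 mm across, 16 mm tall; a bystander, to be left alone
- chip_brush: brush with a wooden handle lying flat, 40x210x10 mm; a bystander, to be left alone
- tape_roll: roll of masking tape lying flat, 104 mm across, 25 mm tall; a bystander, to be left alone
- lube_bottle: oil bottle standing upright, 47 mm across, 218 mm tall; a bystander, to be left alone
- hex_key: small black hex key lying on the stand's base plate beside the tongue, 32x92x5 mm; a bystander, to be left alone

How it is judged:
By the outcome, as a careful person would: the job done as asked, in the order asked, and still so for the second after the job is handed in, while the arm keeps its last pose, push and grip.
It also fails if it takes over 51 s, if anything falls off the work surface, if the arm or the gripper's body presses on something with over 40 N, if the wrist force passes 120 N, or if a joint passes its speed limit or range.

## Working session

There is one attempt and no reset: what is moved stays moved. The work goes in short steps, Python scripts to look and compute and a tool call to move; the robot and the scene stay as the last step left them, time stands still between calls to the robot, and variables do not carry over. Pictures are saved under pics/ and viewed, at most 13 in all, crops included, and the job is handed in when it is done.

Besides the shell and the picture viewer there is one more tool, called after "Emit:" as name(argument=value, ...), one argument or row to a line, values as JSON. drive_tool: Moves the arm, as the interface text tells. Its arguments: {"type":"object","properties":{"rows":{"type":"array","items":{"type":"array","items":{"type":"number"}}},"grip":{"type":"number"},"newtons":{"type":"number"}},"required":["rows"]}

```bash
ls; mkdir -p pics; python3 - <<'E'
from rig import get_state, eyes, order, manip
import cv2,numpy as np
s=get_state();print(s)
for n in ("scene","top"):
    im,d=eyes.get_image(n);cv2.imwrite(f"pics/{n}0.png",im[:,:,::-1]);np.savez(f"{n}0.npz",im=im,d=d)
    c=eyes.camera_info(n);print(n,c)
E
```

```text
pics
{'clock': 0.0, 'qpos': array([ 1.20101717e+00,  2.76596159e-01,  1.50613241e+00, -2.61043506e-06,
        1.36070328e+00, -1.20978960e-01]), 'qd': array([ 0.00057581,  0.00057584,  0.001271  ,  0.00127128, -0.00099734,
       -0.00063775]), 'effort': array([ 2.91266579e-04, -4.16774440e+01, -2.45803106e+01, -1.17721265e-04,
        1.10998758e-02, -2.05110036e-07]), 'position': array([0.14140492, 0.55683671, 0.2524393 ]), 'ee_rot': array([-2.22153841e-04,  1.24079166e-01,  9.92271896e-01, -8.92359413e-04]), 'contact_force': array([ 0.41977089, -0.07467843,  0.19731889]), 'moment': array([0.00471078, 0.05484456, 0.00722774]), 'gripper_force': 0.0, 'width': 0.08547155895962366}
scene {'fx': 513.846873672399, 'fy': 513.846873672399, 'cx': 321.6553872383322, 'cy': 232.4111872059942, 'dist': array([0.0320321, 0.       , 0.       , 0.       , 0.       ]), 'R': array([[ 0.86151878, -0.50751585, -0.01459665],
       [-0.40469141, -0.66904303, -0.62338294],
       [ 0.30661093,  0.54296324, -0.78178044]]), 't': array([-0.42375914,  0.31733045,  1.01924006])}
top {'fx': 433.27599903979535, 'fy': 433.27599903979535, 'cx': 321.9708287345572, 'cy': 236.52579963334728, 'dist': array([-0.10343831,  0.        ,  0.        ,  0.        ,  0.        ]), 'R': array([[ 0.00272249, -0.99997217,  0.00694572],
       [-0.99633534, -0.00330625, -0.0854691 ],
       [ 0.08548968, -0.00668758, -0.99631661]]), 't': array([0.03959629, 0.56743759, 1.18066797])}
```

View pics/scene0.png

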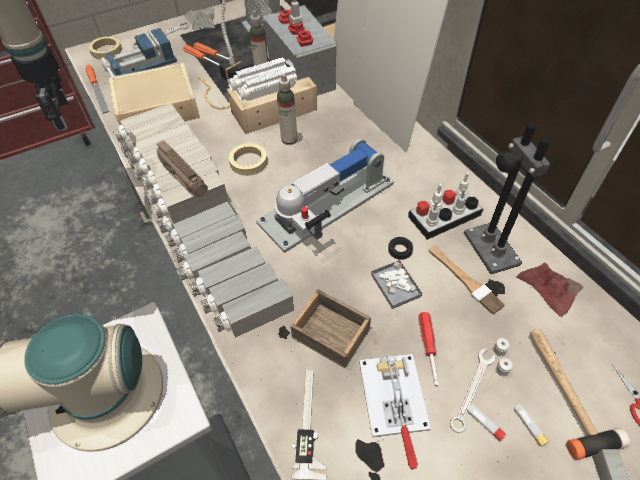

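View pics/top0.png

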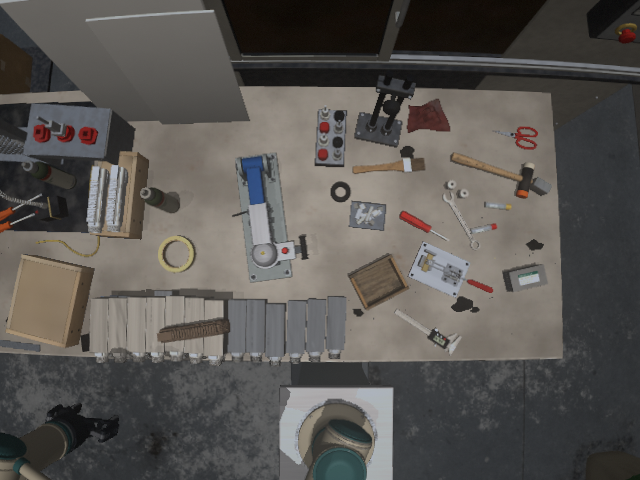

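Overview: the stand is at top (264,256)→(255,165), with the red pin at (285,250), black handle at (303,246) and tray at (378,281). In the scene view the pin is at (305,212).

```bash
cat >h.py <<'E'
import numpy as np,cv2
from rig import get_state,eyes,manip
from scipy.spatial.transform import Rotation as Ro
def K(c): return np.array([[c["fx"],0,c["cx"]],[0,c["fy"],c["cy"]],[0,0,1]])
def ray(c,uv):
    p=cv2.undistortPoints(np.array(uv,float).reshape(-1,1,2),K(c),c["dist"])[:,0]
    return -c["R"].T@c["t"], np.c_[p,np.ones(len(p))]@c["R"]
def plane(c,uv,z):
    o,d=ray(c,uv); return o+d*((z-o[2])/d[:,2])[:,None]
def cloud(c,d):
    v,u=np.mgrid[:480,:640]; o,r=ray(c,np.c_[u.ravel(),v.ravel()])
    return (o+r*d.reshape(-1,1)).reshape(480,640,3)
def tri(c1,p1,c2,p2):
    o1,d1=ray(c1,[p1]);o2,d2=ray(c2,[p2]);A=np.c_[d1[0],-d2[0]]
    s=np.linalg.lstsq(A,o2-o1,rcond=None)[0]; a=o1+d1[0]*s[0];b=o2+d2[0]*s[1]
    return (a+b)/2,np.linalg.norm(a-b)
E
python3 - <<'E'
from h import *
D={n:np.load(f"{n}0.npz") for n in("scene","top")};C={n:eyes.camera_info(n) for n in D}
box={"top":(225,140,320,290),"scene":(250,130,400,260)}
R={}
for n in D:
    im=D[n]["im"];P=cloud(C[n],D[n]["d"]);hsv=cv2.cvtColor(im,cv2.COLOR_RGB2HSV)
    x0,y0,x1,y1=box[n];B=np.zeros((480,640),bool);B[y0:y1,x0:x1]=1
    h,s,v=[hsv[...,i].astype(int) for i in range(3)]
    red=B&((h<8)|(h>172))&(s>150)&(v>70); blue=B&(h>100)&(h<130)&(s>100)
    blk=B&(v<60)&(P[...,2]>.095)&(P[...,2]<.14)
    for k,m in(("red",red),("blue",blue),("blk",blk)):
        ys,xs=np.nonzero(m);
        if len(xs): print(n,k,len(xs),(xs.mean().round(1),ys.mean().round(1)),(xs.min(),xs.max(),ys.min(),ys.max()),np.median(P[m],0).round(4)); R[n,k]=(xs.mean(),ys.mean())
    Z=P[...,2]; m=B&(abs(Z-.012)<.006)&(s<60)&(Z!=0)
    m=cv2.morphologyEx(m.astype(np.uint8),cv2.MORPH_OPEN,np.ones((3,3)))
    pts=P[m>0][:,:2].astype(np.float32);print(n,"plate",len(pts),cv2.minAreaRect(pts*1000))
    m=B&(Z>.1155)&(Z<.135)
    b=blue
    q=P[b&(Z>.1)][:,:2]; vx=cv2.fitLine(q.astype(np.float32)*1000,cv2.DIST_HUBER,0,.01,.01).ravel();print("blue line",vx,np.degrees(np.arctan2(vx[1],vx[0])))
    # tray
    bt=(340,245,415,315) if n=="top" else (280,285,380,370)
    B2=np.zeros((480,640),bool);B2[bt[1]:bt[3],bt[0]:bt[2]]=1
    m=B2&(Z>.043)&(Z<.06);print(n,"tray",m.sum(),cv2.minAreaRect(P[m][:,:2].astype(np.float32)*1000))
print(tri(C["top"],R["top","red"],C["scene"],R["scene","red"]))
if ("scene","blk") in R and ("top","blk") in R: print(tri(C["top"],R["top","blk"],C["scene"],R["scene","blk"]))
a=cv2.resize(D["top"]["im"][140:290,225:325],None,fx=4,fy=4,interpolation=2)[...,::-1];b=cv2.resize(D["scene"]["im"][130:260,250:350],None,fx=4,fy=4,interpolation=2)[...,::-1]
o=np.zeros((600,800,3),np.uint8);o[:,:400]=a;o[:520,400:]=b;cv2.imwrite("pics/crop.png",o)
E
```

```text
scene red 59 (np.float64(304.3), np.float64(212.1)) (np.int64(301), np.int64(307), np.int64(207), np.int64(217)) [0.526  0.1331 0.0992]
scene blue 756 (np.float64(353.4), np.float64(160.1)) (np.int64(330), np.int64(375), np.int64(142), np.int64(179)) [0.7112 0.2098 0.109 ]
scene blk 178 (np.float64(318.5), np.float64(218.8)) (np.int64(306), np.int64(379), np.int64(161), np.int64(229)) [0.5338 0.0854 0.1175]
scene plate 2634 ((660.6104736328125, 242.46026611328125), (431.95733642578125, 349.656005859375), 55.583274841308594)
blue line [9.6989083e-01 2.4354002e-01 7.1077045e+02 2.1575380e+02] 14.095569
scene tray 1101 ((444.75006103515625, -113.42611694335938), (107.48858642578125, 262.4530334472656), 27.24428367614746)
top red 28 (np.float64(292.9), np.float64(226.0)) (np.int64(282), np.int64(319), np.int64(151), np.int64(252)) [0.5275 0.1375 0.1041]
top blue 733 (np.float64(253.9), np.float64(178.5)) (np.int64(242), np.int64(263), np.int64(157), np.int64(204)) [0.7141 0.2201 0.1093]
top blk 162 (np.float64(289.3), np.float64(226.6)) (np.int64(241), np.int64(307), np.int64(158), np.int64(258)) [0.5452 0.0929 0.1171]
top plate 2121 ((626.081787109375, 208.46824645996094), (360.13275146484375, 121.20664978027344), 8.049763679504395)
blue line [9.8424643e-01 1.7680219e-01 7.0812372e+02 2.2002747e+02] 10.18355
top tray 572 ((427.4230041503906, -83.72505187988281), (106.20604705810547, 195.4255828857422), 26.722740173339844)
(array([0.55938284, 0.12973236, 0.09149602]), np.float64(0.06351069193753943))
(array([0.58014105, 0.13673541, 0.04158642]), np.float64(0.02775785836071269))
```

View pics/crop.png

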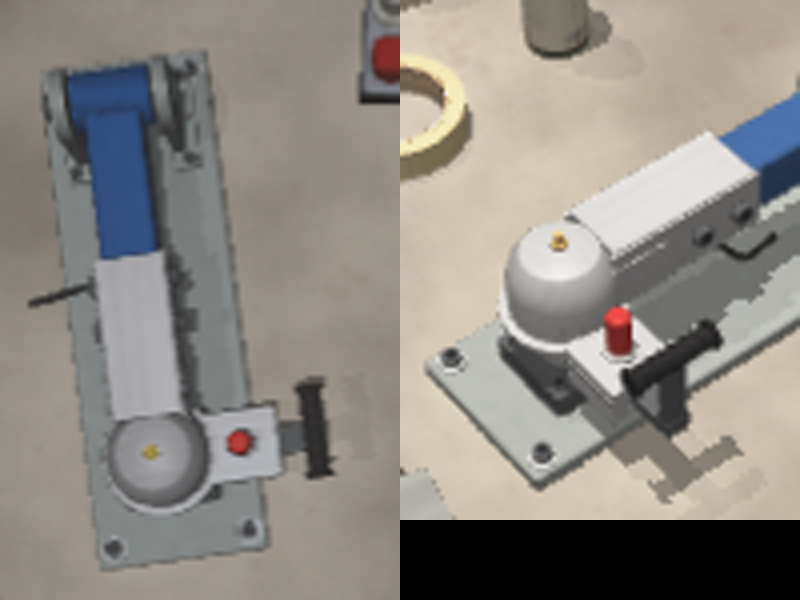

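The crop shows the pin head at top (284.5,250) and scene (304.5,212.7), and the nipple at top (262.8,253) and scene (289.5,190.3). The handle bar centre is at top (303.3,247) and scene (318,219.3). The hex key sticks out on the +y side.

```bash
python3 - <<'E'
from h import *
T=eyes.camera_info("top");S=eyes.camera_info("scene")
for n,a,b,z in(("pin",(284.4,250),(304.5,212.7),(.105,.092)),("nip",(262.8,253),(289.5,190.3),(.127,.127)),("hand",(303.2,247),(318,219.3),(.119,.117))):
    print(n,tri(T,a,S,b),plane(T,[a],z[0]),plane(S,[b],z[1]))
for yaw in (8.05,):
    x=np.array([np.cos(np.radians(yaw)),np.sin(np.radians(yaw))]);y=np.array([-x[1],x[0]])
    for n,a,z,off in(("pin",(284.4,250),.105,-.055),("nip",(262.8,253),.127,0),("hand",(303.2,247),.119,-.105)):
        print(n,"stand origin",plane(T,[a],z)[0,:2]-off*y)
# tray rim component
d=np.load("top0.npz");P=cloud(T,d["d"]);Z=P[...,2];m=((Z>.04)&(Z<.06)).astype(np.uint8);m[:,:340]=0;m[:,412:]=0;m[:248]=0;m[312:]=0
n,l,st,_=cv2.connectedComponentsWithStats(m);i=1+st[1:,4].argmax();print(st[i],cv2.minAreaRect(P[l==i][:,:2].astype(np.float32)*1000))
E
```

```text
pin (array([0.52749536, 0.13941898, 0.08974354]), np.float64(0.0035492107657788177)) [[0.52506677 0.13896456 0.105     ]] [[0.52823044 0.13692537 0.092     ]]
nip (array([0.51820544, 0.19165753, 0.12260772]), np.float64(0.004325746946728968)) [[0.51604268 0.19201071 0.127     ]] [[0.51843123 0.18692465 0.127     ]]
hand (array([0.53442099, 0.08913897, 0.11292186]), np.float64(0.004219119337820356)) [[0.53215198 0.08984488 0.119     ]] [[0.53469003 0.08526612 0.117     ]]
pin stand origin [0.51736473 0.1934226 ]
nip stand origin [0.51604268 0.19201071]
hand stand origin [0.51744808 0.19381023]
[349 255  60  56 531] ((442.03118896484375, -112.45368194580078), (106.03459167480469, 131.41485595703125), 27.001148223876953)
```

```bash
cat >>h.py <<'E'
def go(x,y,z,yang=None,p=None,a0=None):
    """units to bring TCP to x,y,z with tool y at world angle yang (deg)"""
    s=get_state();R=Ro.from_quat(np.array(s["ee_rot"])[[1,2,3,0]]).as_matrix()
    v=R.T@(np.array([x,y,z])-s["position"])/.025
    a=np.degrees(np.arctan2(R[1,1],R[0,1])); t=0 if yang is None else ((a-yang+90)%180-90)/6
    print("units",v.round(3),"turn",round(t,2),"| tool y ang",a.round(1),"pos",s["position"].round(4),"F",s["contact_force"].round(1),"q",s["qpos"].round(2),"w",round(s["width"]*1e3,1),"t",round(s["clock"],2))
E
python3 - <<'E'
from h import *
T=eyes.camera_info("top");P=cloud(T,np.load("top0.npz")["d"]).reshape(-1,3)
a=np.array([.142,.557]);b=np.array([.527,.138]);u=(b-a)/np.linalg.norm(b-a);r=P[:,:2]-a;l=r@u;w=abs(r@[-u[1],u[0]])
for k in np.arange(0.1,.6,.1):
    m=(w<.1)&(abs(l-k)<.05);print(k,P[m,2].max() if m.any() else None)
go(.527,.138,.25,8)
E
```

```text
0.1 0.6296482150723931
0.2 0.1851412887831667
0.30000000000000004 0.18446279866507398
0.4 0.12821580712907332
0.5 0.13026164850542155
units [-19.074 -12.441   0.118] turn 11.29 | tool y ang 75.7 pos [0.1414 0.5569 0.2525] F [ 0.1 -0.1  0.2] q [ 1.2   0.28  1.51 -0.    1.36 -0.12] w 85.4 t 0.1
```

Emit:
drive_tool(
  rows=[
    [-1.1,-0.7,-0.4,0.7],
    [-2.3,-1.5,-0.8,1.4],
    [-3.5,-2.3,-0.8,2.1],
    [-4.7,-3.1,-0.8,2.8],
    [-5.9,-3.9,-0.8,3.5],
    [-7.1,-4.7,-0.8,4.2],
    [-8.3,-5.5,-0.8,4.9],
    [-9.5,-6.2,-0.8,5.6],
  ],
)

```text
clock: 0.77
position: [0.334, 0.3467, 0.2731]
ee_rot: [-0.0, 0.407, 0.913, -0.0]
contact_force: [-0.4, 0.3, 0.3]
width: 0.0854
gripper_force: 0.0
```

```bash
python3 -c "
from h import *
go(.5,.138,.25,8)"
```

```text
units [-10.647  -0.642   0.925] turn 5.66 | tool y ang 41.9 pos [0.334  0.3467 0.2731] F [-0.4  0.3  0.3] q [ 0.66  0.12  1.66 -0.    1.36 -0.07] w 85.4 t 0.77
```

Emit:
drive_tool(
  rows=[
    [-1.4,-0.1,0.1,0.8],
    [-2.8,-0.2,0.2,1.6],
    [-4.2,-0.3,0.3,2.4],
    [-5.6,-0.4,0.4,3.2],
    [-7.0,-0.5,0.5,4.0],
    [-8.4,-0.5,0.6,4.8],
    [-9.7,-0.6,0.7,5.4],
    [-10.6,-0.6,0.8,5.7],
  ],
  grip=50,
)

```text
clock: 1.43
position: [0.5017, 0.1394, 0.2528]
ee_rot: [0.0, 0.658, 0.753, -0.0]
contact_force: [-0.7, 1.7, -0.4]
width: 0.0501
gripper_force: 0.0
```

```bash
python3 - <<'E'
from h import *
go(.527,.138,.15,8)
c=eyes.camera_info("wrist");im,d=eyes.get_image("wrist");np.savez("w1.npz",im=im,d=d,**c)
cv2.imwrite("pics/w1.png",im[...,::-1])
E
```

```text
units [-0.187  0.997  4.111] turn -0.05 | tool y ang 7.7 pos [0.5017 0.1394 0.2528] F [-0.7  1.7 -0.4] q [ 0.14  0.19  1.62 -0.    1.33  0.  ] w 50.1 t 1.43
```

View pics/w1.png

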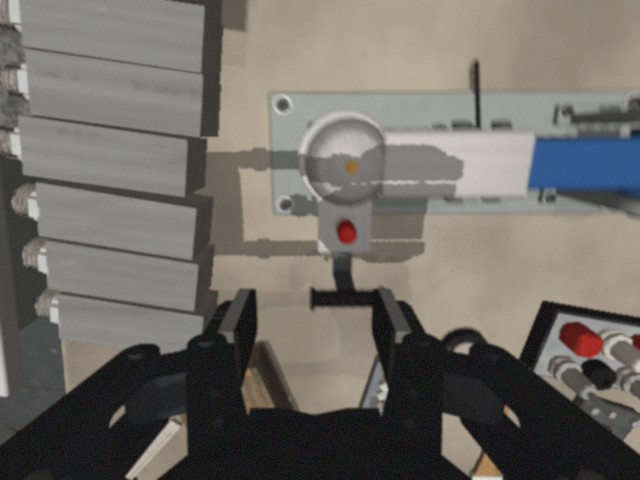

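Wrist view: the pin head is at (346,232), the nipple at (352,166), the handle bar starts at (313,298), and the plate edges are nearly level.

```bash
python3 - <<'E'
from h import *
f=np.load("w1.npz");c={k:f[k] for k in("fx","fy","cx","cy","dist","R","t")};P=cloud(c,f["d"]);im=f["im"]
hsv=cv2.cvtColor(im,cv2.COLOR_RGB2HSV).astype(int);m=((hsv[...,0]<8)|(hsv[...,0]>172))&(hsv[...,1]>150)&(hsv[...,2]>60)
m[:205]=0;m[262:]=0;m[:,:320]=0;m[:,380:]=0
ys,xs=np.nonzero(m);print(xs.min(),xs.max(),ys.min(),ys.max(),P[m].min(0),P[m].max(0),np.median(P[m],0))
q=P[m];print("tophead",q[q[:,2]>q[:,2].max()-.006].mean(0), "bright side axis",(q[:,:2].min(0)+q[:,:2].max(0))/2)
print("cam",-c["R"].T@c["t"])
print("nip",plane(c,[(352,166)],.127))
Z=P[...,2];s=hsv[...,1];pm=(abs(Z-.012)<.005)&(s<60);pm[:80]=0;pm[225:]=0;pm[:,:260]=0
pts=P[pm][:,:2].astype(np.float32)*1000
e0=plane(c,[(300,92.5),(600,91),(300,213.5),(600,212)],.012)
for a,b in((0,1),(2,3)): v=e0[b]-e0[a];print("edge yaw",np.degrees(np.arctan2(v[1],v[0])))
g=P[(Z>.006)&(Z<.018)&pm]; print(cv2.minAreaRect(g[:,:2].astype(np.float32)*1000))
k=(Z>.1)&(Z<.13)&(hsv[...,2]<60);k[:270]=0;k[320:]=0;k[:,:300]=0;k[:,392:]=0
h=P[k];print("handle",len(h),h.min(0),h.max(0),np.median(h,0)); print(cv2.minAreaRect(h[:,:2].astype(np.float32)*1000))
E
```

```text
338 354 221 242 [0.49044529 0.12419577 0.07381081] [0.53416828 0.21245863 0.37332413] [0.52508819 0.14211001 0.10641964]
tophead [0.49044529 0.21245863 0.37332413] bright side axis [0.51230678 0.1683272 ]
cam [0.49044529 0.21245863 0.37332413]
nip [[0.51902897 0.19394776 0.127     ]]
edge yaw 7.903745400076934
edge yaw 7.987685159591757
((625.4856567382812, 213.36985778808594), (358.21807861328125, 126.4383544921875), 8.123041152954102)
handle 992 [0.50403536 0.07963236 0.10020728] [0.55298115 0.10020735 0.12395177] [0.52889899 0.0925905  0.11985292]
((528.6895141601562, 90.6295166015625), (48.021331787109375, 16.016576766967773), 7.566570281982422)
```

```bash
python3 -c "
from h import *
go(.526,.139,.1,8)"
```

```text
units [-0.014  0.863  6.085] turn -0.07 | tool y ang 7.6 pos [0.5043 0.1371 0.2521] F [ 3.1 -1.4  0.8] q [ 0.14  0.2   1.62 -0.    1.33  0.  ] w 49.8 t 1.48
```

Emit:
drive_tool(
  rows=[
    [0,0.5,0,0],
    [0,0.9,0.6,0],
    [0,0.9,1.2,0],
    [0,0.9,1.8,0],
    [0,0.9,2.4,0],
    [0,0.9,3.0,0],
    [0,0.9,3.5,0],
    [0,0.9,3.5,0],
  ],
)

```text
clock: 2.15
position: [0.5207, 0.146, 0.1631]
ee_rot: [-0.002, 0.656, 0.755, -0.002]
contact_force: [-0.8, 0.8, -0.2]
width: 0.0498
gripper_force: 0.0
```

```bash
python3 -c "
from h import *
go(.526,.139,.1,8)
c=eyes.camera_info('wrist');im,d=eyes.get_image('wrist');np.savez('w2.npz',im=im,d=d,**c)
cv2.imwrite('pics/w2.png',im[...,::-1])
go(.526,.139,.1,8)"
```

```text
units [-0.31   0.185  2.522] turn 0.0 | tool y ang 8.0 pos [0.5207 0.146  0.1631] F [-0.8  0.8 -0.2] q [0.14 0.29 1.72 0.   1.14 0.  ] w 49.8 t 2.15
units [-0.305  0.143  2.58 ] turn 0.0 | tool y ang 8.0 pos [0.5216 0.1461 0.1645] F [-0.5 -0.1  0.2] q [0.14 0.29 1.71 0.   1.14 0.  ] w 50.1 t 2.2
```

View pics/w2.png

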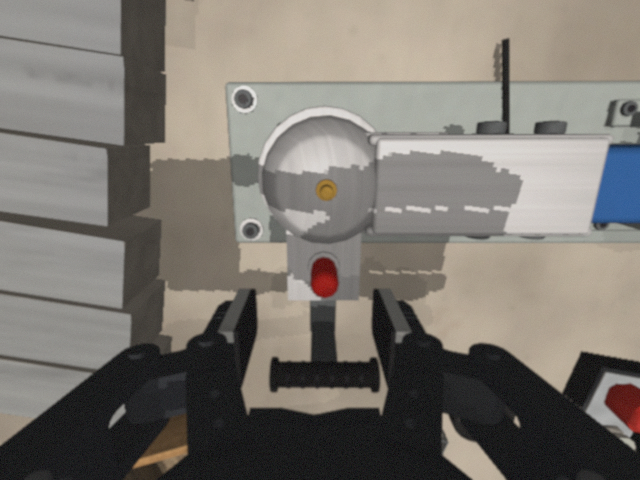

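Close wrist view: the pin head top is at (324,287), the handle bar centre at (325,375) and the nipple at (326,189). The fingers straddle column 316.

```bash
python3 - <<'E'
from h import *
f=np.load("w2.npz");c={k:f[k] for k in("fx","fy","cx","cy","dist","R","t")}
print("pin",plane(c,[(324,287)],.106),"base shoulder",plane(c,[(323,266)],.075),"handle",plane(c,[(325,373)],.118),"nip",plane(c,[(326,189)],.127))
q,_=cv2.projectPoints(np.array([[.5216,.1461,.0]])+[[0,0,.107]],cv2.Rodrigues(c["R"])[0],c["t"],K(c),c["dist"]);print(q.ravel())
E
```

```text
pin [[0.5253877  0.13981966 0.106     ]] base shoulder [[0.52537034 0.14012756 0.075     ]] handle [[0.53246434 0.09446114 0.118     ]] nip [[0.51744468 0.19592559 0.127     ]]
[318.78770853 276.19976363]
```

Emit:
drive_tool(
  rows=[
    [-0.2,0.1,0.3,0],
    [-0.28,0.12,0.8,0],
    [-0.28,0.12,1.3,0],
    [-0.28,0.12,1.8,0],
    [-0.28,0.12,2.2,0],
    [-0.28,0.12,2.5,0],
    [-0.28,0.12,2.5,0],
    [-0.28,0.12,2.5,0],
  ],
)

```text
clock: 2.87
position: [0.5268, 0.1387, 0.1033]
ee_rot: [0.0, 0.656, 0.754, 0.0]
contact_force: [0.1, -0.5, -0.3]
width: 0.0501
gripper_force: 0.0
```

Emit:
drive_tool(
  rows=[
    [0,0,0,0],
    [0,0,0,0],
    [0,0,0,0],
    [0,0,0,0],
    [0,0,0,0],
    [0,0,0,0],
    [0,0,0,0],
    [0,0,0,0],
  ],
  grip=8,
  newtons=40,
)

```text
clock: 3.53
position: [0.5271, 0.1388, 0.1041]
ee_rot: [0.0, 0.656, 0.754, 0.001]
contact_force: [-0.9, -0.2, 5.9]
width: 0.0145
gripper_force: 39.3
```

```bash
python3 -c "
from h import *
go(.526,.139,.1,8)
im,d=eyes.get_image('wrist')
cv2.imwrite('pics/w3.png',im[...,::-1])"
```

```text
units [ 0.015 -0.041  0.164] turn -0.01 | tool y ang 7.9 pos [0.5271 0.1388 0.1041] F [-0.9 -0.2  5.9] q [ 0.13  0.36  1.79  0.    0.99 -0.01] w 14.5 t 3.53
```

View pics/w3.png

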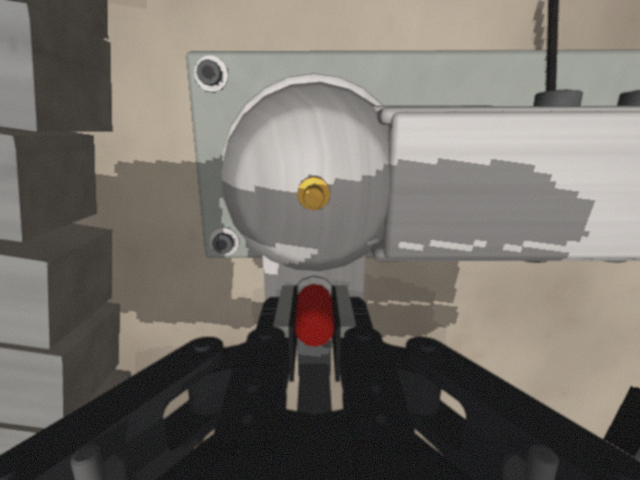

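Emit:
drive_tool(
  rows=[
    [0,0,-0.3,0],
    [0,0,-0.8,0],
    [0,0,-1.4,0],
    [0,0,-2.0,0],
    [0,0,-2.7,0],
    [0,0,-3.4,0],
    [0,0,-4.1,0],
    [0,0,-4.6,0],
  ],
)

```text
clock: 4.25
position: [0.5266, 0.1387, 0.2199]
ee_rot: [0.0, 0.656, 0.754, 0.0]
contact_force: [0.3, 0.2, -0.0]
width: 0.0145
gripper_force: 39.2
```

```bash
python3 -c "
from h import *
im,d=eyes.get_image('wrist')
cv2.imwrite('pics/w4.png',im[...,::-1])
go(.442,-.112,.22,27)"
```

```text
units [-9.463 -4.794  0.056] turn -3.18 | tool y ang 7.9 pos [0.528  0.1389 0.2221] F [ 0.8 -0.3  1.7] q [ 0.13  0.25  1.62  0.    1.26 -0.01] w 14.2 t 4.3
```

View pics/w4.png

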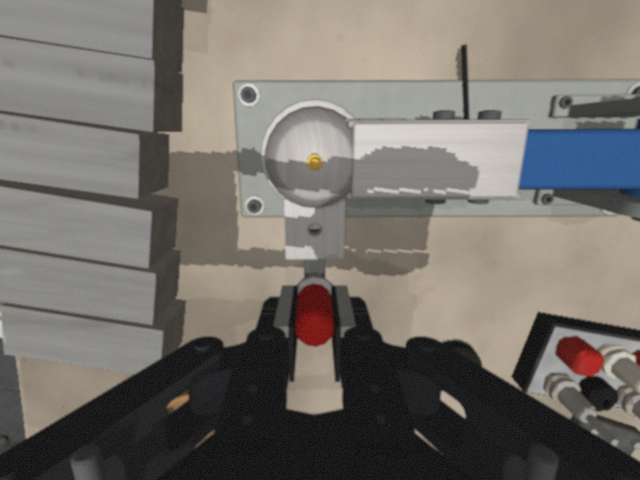

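The pin is out: it hangs in the fingers at (315,315) and the empty hole shows at (315,228). Next, the tray.

Emit:
drive_tool(
  rows=[
    [-1.2,-0.6,0,-0.4],
    [-2.5,-1.3,0,-0.8],
    [-3.8,-1.9,0,-1.2],
    [-5.1,-2.6,0,-1.6],
    [-6.4,-3.2,0,-2.1],
    [-7.6,-3.8,0,-2.5],
    [-8.7,-4.4,0,-2.9],
    [-9.45,-4.8,0,-3.2],
  ],
)

```text
clock: 4.97
position: [0.4387, -0.114, 0.2177]
ee_rot: [-0.001, 0.521, 0.853, -0.001]
contact_force: [-0.1, -0.3, -0.5]
width: 0.0141
gripper_force: 39.2
```

```bash
python3 -c "
from h import *
im,d=eyes.get_image('wrist')
cv2.imwrite('pics/w5.png',im[...,::-1])
go(.442,-.112,.063,27)"
```

```text
units [0.103 0.252 6.189] turn 0.03 | tool y ang 27.2 pos [ 0.438  -0.1166  0.2178] F [-1.4 -2.8 -0.9] q [-0.41  0.12  1.8  -0.    1.22 -0.88] w 14.3 t 5.02
```

View pics/w5.png

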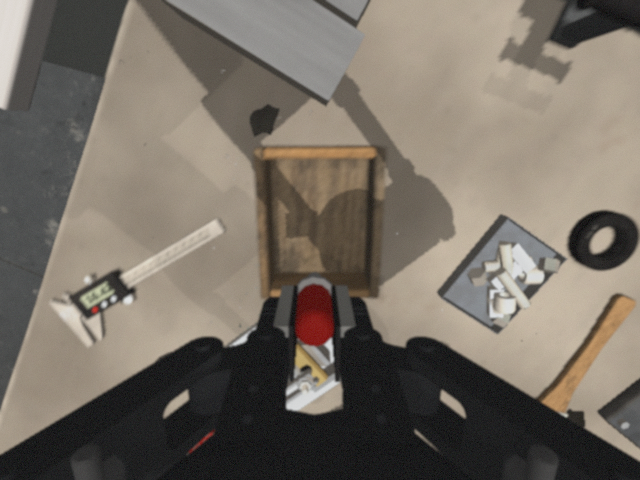

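```bash
python3 -c "
from h import *
c=eyes.camera_info('wrist')
p=plane(c,[(258,152),(384,150),(379,298),(262,297)],.052);print(p,p.mean(0))
go(.442,-.112,.063,27)"
```

```text
[[ 0.37034601 -0.08482441  0.052     ]
 [ 0.45744733 -0.0383808   0.052     ]
 [ 0.51810377 -0.15037843  0.052     ]
 [ 0.42551911 -0.19702982  0.052     ]] [ 0.44285406 -0.11765336  0.052     ]
units [0.103 0.252 6.189] turn 0.03 | tool y ang 27.2 pos [ 0.438  -0.1166  0.2178] F [-1.4 -2.8 -0.9] q [-0.41  0.12  1.8  -0.    1.22 -0.88] w 14.3 t 5.02
```

Tray centre ≈ (0.442,-0.114), which agrees. Lowering now.

Emit:
drive_tool(
  rows=[
    [0,0.1,0.6,0],
    [0,0.1,1.6,0],
    [0,0.1,2.6,0],
    [0,0.1,3.6,0],
    [0,0.1,4.6,0],
    [0,0.1,5.4,0],
    [0,0.1,5.9,0],
    [0,0.1,6.15,0],
  ],
)

```text
clock: 5.68
position: [0.4409, -0.1099, 0.0624]
ee_rot: [-0.002, 0.521, 0.853, -0.0]
contact_force: [-0.2, 0.1, -0.3]
width: 0.0143
gripper_force: 39.2
```

Emit:
drive_tool(
  rows=[
    [0,0,0,0],
    [0,0,0,0],
    [0,0,0,0],
    [0,0,0,0],
    [0,0,0,0],
    [0,0,0,0],
    [0,0,0,0],
    [0,0,0,0],
  ],
  grip=40,
)

```text
clock: 6.35
position: [0.4427, -0.1108, 0.0648]
ee_rot: [0.0, 0.521, 0.853, 0.0]
contact_force: [-0.9, 0.1, -0.3]
width: 0.04
gripper_force: 0.0
```

Emit:
drive_tool(
  rows=[
    [0,0,-0.3,0],
    [0,0,-1.0,0],
    [0,0,-2.0,0],
    [0,0,-3.2,0],
    [0,0,-4.4,0],
    [0,0,-5.6,0],
    [0,0,-6.6,0],
    [0,0,-7.2,0],
  ],
)

```text
clock: 7.02
position: [0.4435, -0.1111, 0.2483]
ee_rot: [0.003, 0.521, 0.853, 0.0]
contact_force: [0.5, 0.4, 0.3]
width: 0.0403
gripper_force: 0.0
```

```bash
python3 - <<'E'
from h import *
im,d=eyes.get_image('wrist');c=eyes.camera_info('wrist')
cv2.imwrite('pics/w6.png',im[...,::-1])
go(.5325,.089,.2,98)
go(.5325,.089,.2,8)
E
```

```text
units [5.552 6.774 2.007] turn -11.81 | tool y ang 27.2 pos [ 0.4447 -0.1116  0.2501] F [0.8 0.3 1.7] q [-0.4   0.1   1.75  0.    1.29 -0.87] w 40.2 t 7.07
units [5.552 6.774 2.007] turn 3.19 | tool y ang 27.2 pos [ 0.4447 -0.1116  0.2501] F [0.8 0.3 1.7] q [-0.4   0.1   1.75  0.    1.29 -0.87] w 40.2 t 7.07
```

View pics/w6.png

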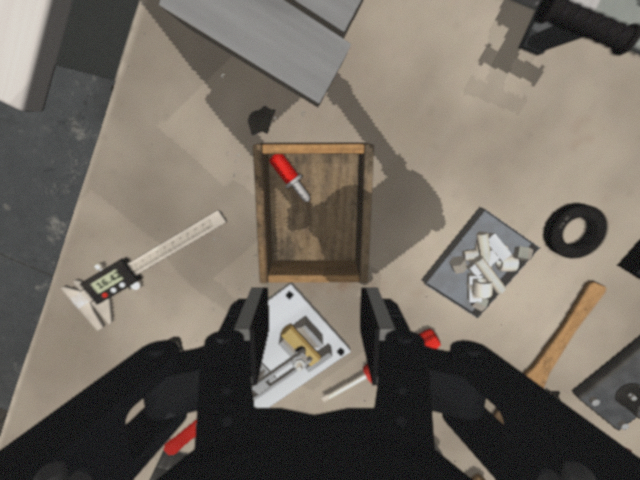

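The pin lies in the tray at (290,175). Now to the handle, turned with the jaws closing across the bar.

Emit:
drive_tool(
  rows=[
    [0.5,0.6,0,-1.1],
    [1.2,1.4,0,-2.2],
    [1.9,2.3,0,-3.3],
    [2.6,3.2,0,-4.4],
    [3.3,4.1,0,-5.5],
    [4.1,5.0,0,-6.6],
    [4.8,5.9,0,-7.7],
    [5.5,6.75,0,-8.8],
  ],
)

```text
clock: 7.73
position: [0.53, 0.0901, 0.2442]
ee_rot: [-0.0, 0.085, 0.996, 0.0]
contact_force: [0.8, -0.8, 0.0]
width: 0.04
gripper_force: 0.0
```

Emit:
drive_tool(
  rows=[
    [0,0,0.2,-1.1],
    [0,0,0.5,-2.2],
    [0,0,0.9,-3.0],
    [0,0,1.2,-3.0],
    [0,0,1.5,-3.0],
    [0,0,1.8,-3.0],
    [0,0,2.0,-3.0],
    [0,0,2.0,-3.0],
  ],
)

```text
clock: 8.4
position: [0.5292, 0.0884, 0.1933]
ee_rot: [-0.001, -0.069, 0.998, 0.0]
contact_force: [0.3, -0.7, 0.0]
width: 0.0402
gripper_force: 0.0
```

```bash
python3 - <<'E'
from h import *
c=eyes.camera_info('wrist');im,d=eyes.get_image('wrist');np.savez("w7.npz",im=im,d=d,**c)
cv2.imwrite('pics/w7.png',im[...,::-1])
go(.5325,.089,.118,98)
E
```

```text
units [-0.121  0.007  3.038] turn -0.02 | tool y ang 97.9 pos [0.5296 0.0884 0.1939] F [-0.1 -0.5 -0.7] q [ 0.04  0.26  1.68  0.    1.2  -1.67] w 40.2 t 8.45
```

View pics/w7.png

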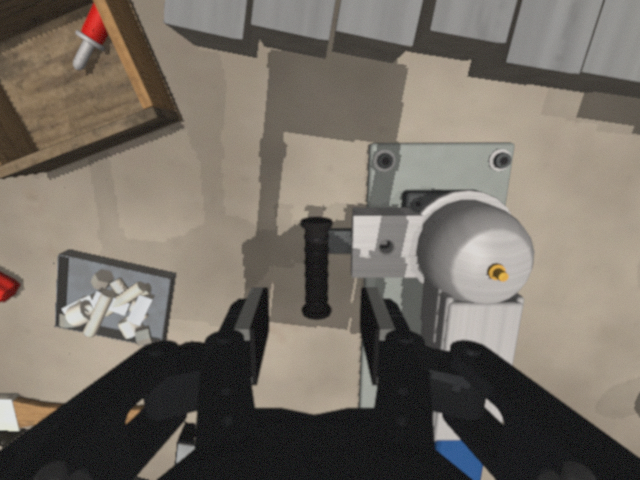

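The bar runs from (317,222) to (316,313), centred at (316,268) and between the fingers. The hole in the guide block is empty at (387,246).

```bash
python3 - <<'E'
from h import *
f=np.load("w7.npz");c={k:f[k] for k in("fx","fy","cx","cy","dist","R","t")}
print("bar",plane(c,[(316.5,268),(317,222),(316,313)],.118))
E
```

```text
bar [[0.531042   0.09086098 0.118     ]
 [0.50331177 0.08724708 0.118     ]
 [0.56036956 0.09467609 0.118     ]]
```

Emit:
drive_tool(
  rows=[
    [-0.1,0,0.4,0],
    [-0.1,0.03,1.0,0],
    [-0.1,0.03,1.6,0],
    [-0.1,0.03,2.2,0],
    [-0.1,0.03,2.7,0],
    [-0.1,0.03,3.0,0],
    [-0.1,0.03,3.0,0],
    [-0.1,0.03,3.0,0],
  ],
)

```text
clock: 9.12
position: [0.5326, 0.0896, 0.1194]
ee_rot: [-0.0, -0.069, 0.998, 0.0]
contact_force: [-0.0, -0.7, 0.1]
width: 0.0398
gripper_force: 0.0
```

Emit:
drive_tool(
  rows=[
    [0,0,0,0],
    [0,0,0,0],
    [0,0,0,0],
    [0,0,0,0],
    [0,0,0,0],
    [0,0,0,0],
    [0,0,0,0],
    [0,0,0,0],
  ],
  grip=5,
  newtons=70,
)

```text
clock: 9.78
position: [0.5331, 0.0901, 0.1206]
ee_rot: [0.001, -0.069, 0.998, 0.0]
contact_force: [-0.8, 1.4, 6.2]
width: 0.0116
gripper_force: 68.2
```

```bash
python3 -c "
from h import *
go(.5325,.089,.118,98)"
```

```text
units [ 0.03  -0.04   0.104] turn -0.01 | tool y ang 97.9 pos [0.5331 0.0901 0.1206] F [-0.8  1.4  6.2] q [ 0.04  0.33  1.78  0.    1.03 -1.67] w 11.6 t 9.78
```

Emit:
drive_tool(
  rows=[
    [0,-0.1,0,0],
    [0,-0.2,0,0],
    [0,-0.3,0,0],
    [0,-0.4,0,0],
    [0,-0.5,0,0],
    [0,-0.6,0,0],
    [0,-0.7,0,0],
    [0,-0.7,0,0],
  ],
)

```text
clock: 10.45
position: [0.5352, 0.0749, 0.1206]
ee_rot: [0.001, -0.068, 0.998, 0.003]
contact_force: [-0.3, 9.2, 5.7]
width: 0.0115
gripper_force: 68.6
```

Emit:
drive_tool(
  rows=[
    [0,-0.03,0,0],
    [0,-0.06,0,0],
    [0,-0.09,0,0],
    [0,-0.12,0,0],
    [0,-0.12,0,0],
    [0,-0.12,0,0],
    [0,-0.12,0,0],
    [0,-0.12,0,0],
  ],
)

```text
clock: 11.12
position: [0.5355, 0.0726, 0.1206]
ee_rot: [0.001, -0.068, 0.998, 0.003]
contact_force: [-1.5, 10.1, 7.1]
width: 0.0112
gripper_force: 68.7
```

Emit:
drive_tool(
  rows=[
    [0,-0.05,0,0],
    [0,-0.1,0,0],
    [0,-0.14,0,0],
    [0,-0.18,0,0],
    [0,-0.18,0,0],
    [0,-0.18,0,0],
    [0,-0.18,0,0],
    [0,-0.18,0,0],
  ],
)

```text
clock: 11.78
position: [0.5359, 0.07, 0.1206]
ee_rot: [0.001, -0.068, 0.998, 0.005]
contact_force: [-0.7, 15.9, 6.7]
width: 0.0117
gripper_force: 68.8
```

```bash
python3 -c "
from h import *
go(.5331,.0901,.1206,98)"
```

```text
units [0.002 0.812 0.007] turn -0.03 | tool y ang 97.8 pos [0.5359 0.07   0.1206] F [-0.7 15.9  6.7] q [-0.01  0.33  1.78  0.01  1.03 -1.72] w 11.7 t 11.78
```

Emit:
drive_tool(
  rows=[
    [0,-0.06,0,0],
    [-0.03,-0.06,-0.24,0],
    [-0.06,-0.06,-0.48,0],
    [-0.09,-0.06,-0.72,0],
    [-0.14,-0.06,-0.96,0],
    [-0.18,-0.06,-1.19,0],
    [-0.24,-0.06,-1.42,0],
    [-0.3,-0.06,-1.66,0],
  ],
)

```text
clock: 12.45
position: [0.541, 0.0707, 0.159]
ee_rot: [-0.003, -0.068, 0.998, 0.006]
contact_force: [0.3, 17.5, -8.6]
width: 0.0116
gripper_force: 68.2
```

```bash
python3 -c "
from h import *
go(.5331,.0901,.1206,98)"
```

```text
units [0.199 0.793 1.548] turn -0.03 | tool y ang 97.8 pos [0.541  0.0707 0.159 ] F [ 0.3 17.5 -8.6] q [-0.01  0.3   1.71  0.01  1.13 -1.72] w 11.6 t 12.45
```

Emit:
drive_tool(
  rows=[
    [-0.1,-0.02,-0.32,0],
    [-0.2,-0.04,-0.64,0],
    [-0.32,-0.04,-0.96,0],
    [-0.44,-0.04,-1.28,0],
    [-0.58,-0.04,-1.58,0],
    [-0.76,-0.04,-1.93,0],
    [-0.94,-0.04,-2.26,0],
    [-0.94,-0.04,-2.26,0],
  ],
)

```text
clock: 13.12
position: [0.5669, 0.0743, 0.2164]
ee_rot: [-0.0, -0.069, 0.998, 0.008]
contact_force: [2.6, 18.5, -11.7]
width: 0.0119
gripper_force: 68.7
```

Emit:
drive_tool(
  rows=[
    [0,0,0,0],
    [0,0,0,0],
    [0,0,0,0],
    [0,0,0,0],
    [0,0,0,0],
    [0,0,0,0],
    [0,0,0,0],
    [0,0,0,0],
  ],
)

```text
clock: 13.78
position: [0.5661, 0.0741, 0.2147]
ee_rot: [-0.001, -0.069, 0.998, 0.008]
contact_force: [4.3, 18.7, -11.0]
width: 0.0112
gripper_force: 68.3
```

```bash
python3 - <<'E'
from h import *
go(.5331,.0901,.1206,98)
im,d=eyes.get_image("scene");im2,d2=eyes.get_image("wrist")
cv2.imwrite("pics/fin.png",np.vstack([cv2.resize(im[110:270,240:400],(560,560)),])[...,::-1])
C=eyes.camera_info("scene");np.savez("f.npz",im=im,d=d)
E
```

```text
units [1.214 0.756 3.779] turn -0.01 | tool y ang 97.9 pos [0.5661 0.0741 0.2147] F [  4.3  18.7 -11. ] q [-0.    0.29  1.58  0.02  1.27 -1.71] w 11.2 t 13.78
```

View pics/fin.png

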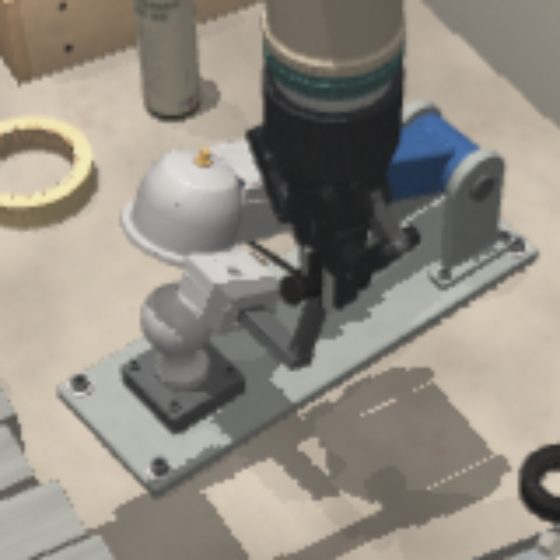

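The coupler is lifted well clear and the ball is exposed at (180,315) in the crop. I'll check that the latch is still on its stop with a small extra pull.

Emit:
drive_tool(
  rows=[
    [0,-0.03,0,0],
    [0,-0.06,0,0],
    [0,-0.09,0,0],
    [0,-0.09,0,0],
    [0,-0.09,0,0],
    [0,-0.09,0,0],
    [0,-0.09,0,0],
    [0,-0.09,0,0],
  ],
)

```text
clock: 14.55
position: [0.566, 0.074, 0.2146]
ee_rot: [-0.001, -0.069, 0.998, 0.01]
contact_force: [2.8, 22.5, -10.9]
width: 0.0115
gripper_force: 68.4
```

```bash
python3 - <<'E'
from h import *
go(.5331,.0901,.1206,98)
C=eyes.camera_info("scene");f=np.load("f.npz");P=cloud(C,f["d"])
# nipple / mouth heights: rim lip lower-left pixel region, block front
s=160/560
for n,(u,v) in dict(nip=(204,155),hole=(236,271),bead=(292,290),rimfront=(140,235),balltop=(170,292)).items():
    a,b=int(round(240+u*s)),int(round(110+v*s));print(n,P[b-1:b+2,a-1:a+2].reshape(-1,3)[np.argsort(P[b-1:b+2,a-1:a+2,2].ravel())[4]].round(4))
E
```

```text
units [1.21  0.745 3.779] turn -0.01 | tool y ang 97.9 pos [0.566  0.074  0.2146] F [  2.8  22.5 -10.9] q [-0.    0.29  1.58  0.02  1.27 -1.72] w 11.5 t 14.55
nip [0.5531 0.1954 0.2158]
hole [0.5403 0.1412 0.1638]
bead [0.5377 0.0701 0.2175]
rimfront [0.499  0.188  0.1794]
balltop [0.5193 0.1936 0.1079]
```

The extra pull added 4 N with no motion, so the latch is on its stop. The camera agrees: hole to handle measures 70 mm, against 50 mm at home.

```bash
python3 -c "
from rig import get_state,order
print(abs(get_state()['qd']).max());print(order.sign_off())"
```

```text
0.0017556586759099745
the job is handed in; nothing more can be done
None
```

The coupling is open and handed in: the pin is in the wooden tray, the latch is held on its stop, and the tongue is held still at about 0.41 rad, which puts the coupler's mouth about 50 mm above the ball (calculated from the handle's rise).

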